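# Open the weighted hold-down over the glued wood offcut

### The arm

A 6-joint arm with a two-finger parallel gripper is mounted at the origin on a cart in front of the work surface, level with it; the furniture and walls round the work are solid. World frame = base frame: x ahead of the robot, y to its left, z up, the work surface at z = 0. Lengths are in mm, angles in rad, forces in N, time in s.
With the tool pointing down it reaches from about 275 to 750 mm from the base axis. Payload 10.2 kg.
Tool frame: the origin (TCP) lies between the finger pads; the fingertips stand 22 mm ahead of it and the grasp point (between the pads) lies 3 mm ahead of it (ctrl.nose_length is the distance from the TCP to the fingertips, in mm); z points along the fingers, y is the line along which they close (so a half turn about z gives the same grasp; the last joint's range is limited). The gripper opens to 85 mm and grips with 20 to 120 N. Pads are 22 mm wide; open, the fingers measure 114 mm over their backs; the gripper's body (76 mm by 85 mm) begins 54 mm behind the grasp point. The pads swing forward as they close: fully open they stand 13 mm farther back than shut.
Start: joints at [0.932, 0.313, 1.498, -0, 1.331, -0.223], TCP at [212.072, 480.267, 230.194] pointing down, gripper open.
Joint ranges: [-2.94, 2.94], [-0.97, 2.17], [0.19, 2.56], [-1.23, 4.37], [0.02, 3.11], [-2.88, 2.88]. Speed limits (rad/s): [2.39, 2.39, 3.01, 3.14, 3.14, 3.14].

### API

Orientations are given as a unit quaternion [w, x, y, z].
In Python, from rig import sense, imaging, ctrl gives the robot as it stands. The module is installed in compiled form; this text tells all that it offers.
- The arm moves only by the tool apply_moves, never from a script. Its argument "commands" is a list of rows, each a list of 5 numbers: the gripper command: -1 is fully open, 1 is shut, values between are in proportion, then the shift along the tool's x, y, z in mm, then the turn about the tool's z in degrees. A call has 1 to 20 rows; each row shifts and turns the commanded pose from where the row before left it, along the tool's axes as they then stand; what a row does not reach is not made up. A row lasts 1/8 s, in which the tool goes at most 62.5 mm and 10.7 degrees, less where a joint would pass 70% of its speed; a pose out of reach is approached as far as the arm can. A call is refused whole if a number of a shift passes 62.5 or a number of a turn 10.7, either way. A call with a gripper value outside its range is refused whole. The fingers move at their own pace and stop on an object; "newtons" is the grip in N (left out, the last holds). Time passes only in rows, so rows that do not move let the fingers close. It gives the time, the measured TCP pose, the force, the opening and the grip force at its end, in the units of the state.
- sense(): the state, without advancing time (a new reading comes with each control period).
- imaging.capture(name): name is "scene" or "top" or "wrist"; returns the picture (480x640x3 uint8, blue, green, red); there is no depth.
- imaging.calibration(name): a dict with "camera_matrix" (3x3 intrinsics, pixels), "world_to_cam" (4x4, takes a point from world to camera coordinates). Camera axes: x right, y up, looking along -z (the intrinsics and any distortion apply to the point x, -y, -z); pixel columns grow to the right and rows downward; lengths in mm; the calibration is good to about 2 mm. A picture is of the moment at which its call begins: read the wrist's pose just before it. calibration takes no time and is no camera call; for the wrist camera it gives the pose at the moment of the call.
- ctrl.finish_job(): hands the job in; it is judged then, once.
The state is a dict: "time_s": time; "joints": joint angles; "dq": joint speeds; "tau": joint torques, N m; "eef_pos": TCP position; "ee_rot": TCP orientation; "force": force on the tool from outside, world axes, zero at the start; "wrist_torque": the same for the moment, N m; "grip_width": opening from 0.0 (shut) to 1.0 (fully open); "grip_force": force on a finger pad.
Only numpy, scipy, OpenCV 4.12 (cv2) and the standard library are available. Lean on these libraries where they do the work, as an engineer would, in place of code of your own. Each camera call takes 0.05 s, during which the arm holds its last target. There are 200 camera calls.

### The job

The glue on the long wood offcut has set: swing the weighted hold-down arm that rests on it up and over its balance point, so that it stands fully open by itself, and leave the offcut lying in place. Leave the other hold-down, over the small stone, closed.

Things in the scene. Friction and masses are not known exactly. Their poses are not given: they have to be found in the camera images.
- wood_arm (a joint): Hinge of the hold-down arm resting on the long wood offcut, rad. About 0 = closed (arm level, pad on the offcut); grows as the knob swings up and back. A counterweight balances it near 0.85: below that it falls shut, beyond it falls open by itself to its stop at 1.55 (arm upright) and stays. Damped; closed, the knob lifts with under 1 N.
- wood_knob (a point): Centre of that arm's black ball knob, 30 mm across; the arm is 16 mm wide. x axis: along the arm from knob to hinge, the hinge line lying 165 mm on; y: along the hinge line; z: up when closed. 155 mm above the table closed, 320 mm open; nothing within 40 mm beside it. Held by its sides along y, the ball turns between the fingers as the arm swings.
- stone_arm (a joint): Hinge of the second, identical hold-down, its pad on a dark stone slab (103 x 62 x 26 mm); same values, stays closed. The two stand side by side in either order, turned up to 0.35 rad, fixed on a wooden bench board whose top is 70 mm above the table: plywood bases 270 x 120 x 18 mm, hinge 85 mm above the board, round steel weight (48 mm) 55 mm above the hinge when closed.
- offcut: The long wood offcut, 260 x 68 x 20 mm, yellowish with blotches, lying loose across the plywood base under the pad of the arm to be opened. Origin at the centre of its underside, 88 mm above the table; its x axis runs along its length.

How it is judged:
By the outcome, as a careful person would: the job done as asked, in the order asked, and still so for the second after the job is handed in, with the robot touching nothing.
It also fails if it takes over 34 s, if anything falls off the work surface, if the arm or the gripper's body presses on something with over 40 N, if the wrist force passes 120 N, or if a joint passes its speed limit or range.

## Working session

There is one attempt and no reset: what is moved stays moved. The work goes in short steps, Python scripts to look and compute and a tool call to move; the robot and the scene stay as the last step left them, time stands still between calls to the robot, and variables do not carry over. Pictures are saved under pics/ and viewed, at most 10 in all, crops included, and the job is handed in when it is done.

Besides the shell and the picture viewer there is one more tool, called in YAML: its name, and indented under it one key for each argument. apply_moves: Moves the arm, as the interface text tells. Its arguments: {"type":"object","properties":{"commands":{"type":"array","items":{"type":"array","items":{"type":"number"}}},"newtons":{"type":"number"}},"required":["commands"]}

```bash
mkdir -p pics
python3 - <<'E'
from rig import sense, imaging, ctrl
import cv2
for n in("scene","top"):
    cv2.imwrite(f"pics/{n}1.png",imaging.capture(n)); print(imaging.calibration(n))
s=sense();print(s['time_s'],s['eef_pos'],s['ee_rot'],s['force'],s['grip_width'])
E
```

```text
{'camera_matrix': array([[469.79083364,   0.        , 315.35502556],
       [  0.        , 469.79083364, 235.32473862],
       [  0.        ,   0.        ,   1.        ]]), 'world_to_cam': array([[ 6.46335875e-01, -7.63027479e-01, -6.24528280e-03,
        -4.33638094e+02],
       [ 4.09508841e-01,  3.39952352e-01,  8.46601977e-01,
        -3.24082031e+02],
       [-6.43857473e-01, -5.49746728e-01,  5.32189899e-01,
        -6.34615207e+02],
       [ 0.00000000e+00,  0.00000000e+00,  0.00000000e+00,
         1.00000000e+00]])}
{'camera_matrix': array([[444.75716203,   0.        , 318.43566957],
       [  0.        , 444.75716203, 232.69378841],
       [  0.        ,   0.        ,   1.        ]]), 'world_to_cam': array([[ 2.77349331e-02, -9.99614470e-01,  1.29788458e-03,
        -8.72820337e+01],
       [ 9.76524711e-01,  2.73717052e-02,  2.13659257e-01,
        -5.84874240e+02],
       [-2.13612410e-01, -4.65840884e-03,  9.76907384e-01,
        -9.04066931e+02],
       [ 0.00000000e+00,  0.00000000e+00,  0.00000000e+00,
         1.00000000e+00]])}
0.1 [211.90842294 480.08738611 229.69832177] [-2.33871868e-04  2.06374096e-01  9.78472997e-01 -5.21347838e-04] [-0.15437318 -0.54587536  0.10399648] 0.9974912296702004
```

View pics/top1.png

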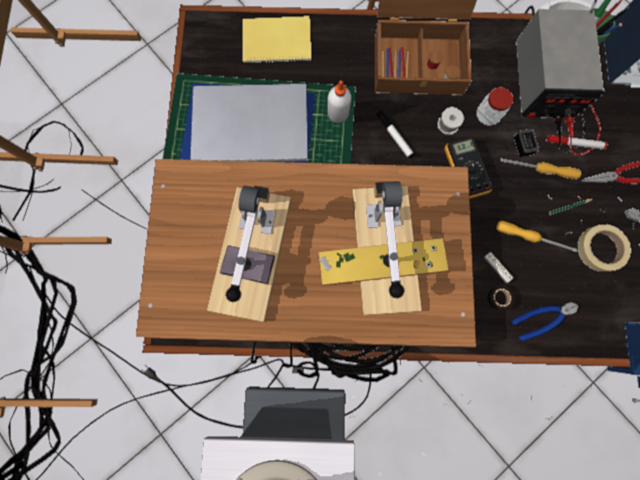

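View pics/scene1.png

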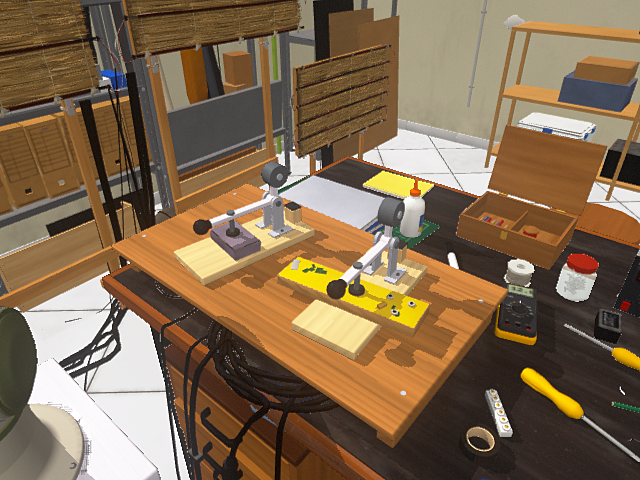

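The top view shows the wood arm's knob at (397,289), its weight at about (389,193), the offcut running from (320,265) to (447,257), and the stone arm to the left with its knob at (233,293). In the scene view the wood knob is at (337,289).

```bash
cat > h.py <<'E'
import numpy as np, cv2
from rig import sense, imaging, ctrl
from scipy.spatial.transform import Rotation as R
def ray(n,uv,c=None):
    c=c or imaging.calibration(n);K=c['camera_matrix'];T=c['world_to_cam']
    p=np.linalg.inv(K)@[uv[0],uv[1],1];d=T[:3,:3].T@[p[0],-p[1],-p[2]]
    return -T[:3,:3].T@T[:3,3],d
def plane(n,uv,z,c=None):
    o,d=ray(n,uv,c);return o+d*(z-o[2])/d[2]
def tri(r1,r2):
    A=np.stack([r1[1],-r2[1]],1);t=np.linalg.lstsq(A,r2[0]-r1[0],rcond=None)[0]
    a=r1[0]+r1[1]*t[0];b=r2[0]+r2[1]*t[1];return (a+b)/2,np.linalg.norm(a-b)
def dark(img,u,v,r,th=55):
    m=np.zeros(img.shape[:2],np.uint8);m[v-r:v+r,u-r:u+r]=255
    m&=((img.max(2)<th)*255).astype(np.uint8)
    m=cv2.morphologyEx(m,cv2.MORPH_OPEN,np.ones((5,5)))
    n,l,s,c=cv2.connectedComponentsWithStats(m);i=1+np.argmax(s[1:,4]);return c[i],s[i]
E
python3 - <<'E'
from h import *
t=cv2.imread('pics/top1.png');s=cv2.imread('pics/scene1.png')
a,sa=dark(t,397,289,14);b,sb=dark(s,337,289,16);print(a,sa,b,sb)
print(tri(ray('top',a),ray('scene',b)),plane('top',a,155))
print('weight',plane('top',(389,193),210), 'hinge? on base', plane('top',(390,215),155))
# base plate top edges (z=88), right/left sides
for p in [(363,314),(421,311),(355,188),(319,265),(447,257)]: print(p,plane('top',p,88).round())
print('stone knob',plane('top',(233,293),155))
E
```

```text
Traceback (most recent call last):
  File "h.py", line 17, in dark
    n,l,s,c=cv2.connectedComponentsWithStats(m);i=1+np.argmax(s[1:,4]);return c[i],s[i]
                                                    ~~~~~~~~~^^^^^^^^^
ValueError: attempt to get argmax of an empty sequence
```

Run:
```python
from h import *
t=cv2.imread('pics/top1.png');s=cv2.imread('pics/scene1.png')
print(t[289,388:407].max(1),s[289,325:350].max(1))
for th in (70,85):
    a,sa=dark(t,397,289,14,th);b,sb=dark(s,337,289,16,th);print(a,sa,b,sb)
    print(tri(ray('top',a),ray('scene',b)),plane('top',a,155))
print('weight',plane('top',(389,193),210))
for p in [(363,314),(421,311),(355,188),(319,265),(447,257)]: print(p,plane('top',p,88).round())
print('stone knob',plane('top',(233,293),155))
```

```text
[181  86  20  25  34  36  35  33  33  33  31  27  23  18  15  57 140 207
 223] [255 144  50  68  71  71  72  74  70  74  74  74  71  70  70  69  71  70
  65  54 120 255 255 146  61]Traceback (most recent call last):
  File "<stdin>", line 5, in <module>
  File "h.py", line 17, in dark
    n,l,s,c=cv2.connectedComponentsWithStats(m);i=1+np.argmax(s[1:,4]);return c[i],s[i]
                                                    ~~~~~~~~~^^^^^^^^^
    return _wrapfunc(a, 'argmax', axis=axis, out=out, **kwds)
    return bound(*args, **kwds)
ValueError: attempt to get argmax of an empty sequence
```

Run:
```python
from h import *
t=cv2.imread('pics/top1.png');s=cv2.imread('pics/scene1.png')
for th in (90,):
    a,sa=dark(t,397,289,14,th);b,sb=dark(s,337,289,16,th);print(a,sa,b,sb)
    print(tri(ray('top',a),ray('scene',b)),plane('top',a,155))
print('weight',plane('top',(389,193),210))
for p in [(363,314),(421,311),(355,188),(319,265),(447,257)]: print(p,plane('top',p,88).round())
print('stone knob',plane('top',(233,293),155))
```

```text
[396.16091954 289.36206897] [390 282  14  15 174] [336.0952381  288.56122449] [327 280  19  19 294]
(array([ 460.07675238, -222.83682189,  152.59135096]), np.float64(1.4372300458127594)) [ 460.37114381 -222.93451349  155.        ]
weight [ 634.82619769 -201.7351522   210.        ]
(363, 314) [ 415. -167.   88.]
(421, 311) [ 424. -285.   88.]
(355, 188) [ 683. -147.   88.]
(319, 265) [513. -74.  88.]
(447, 257) [ 537. -342.   88.]
stone knob [444.79163341  88.19952834 155.        ]
```

apply_moves:
  commands:
    - [-1, 0, 0, -25, -9.7]
    - [-1, 0, 0, -25, -9.7]
    - [-1, 0, 0, -20, -9.6]
    - [-1, -9, -36, 0, 0]
    - [-1, -9, -36, 0, 0]
    - [-1, -9, -36, 0, 0]
    - [-1, -9, -36, 0, 0]
    - [-1, -9, -36, 0, 0]
    - [-1, -9, -36, 0, 0]
    - [-1, -9, -36, 0, 0]
    - [-1, -9, -36, 0, 0]
    - [-1, -9, -36, 0, 0]
    - [-1, -9, -36, 0, 0]

```text
time_s: 1.72
eef_pos: [334.3, 128.7, 300.0]
ee_rot: [-0.0, -0.045, 0.999, 0.0]
force: [0.2, 0.5, 0.7]
grip_width: 1.0
grip_force: 0.0
```

apply_moves:
  commands:
    - [-1, -9, -36, 0, 0]
    - [-1, -9, -36, 0, 0]
    - [-1, -9, -36, 0, 0]
    - [-1, -9, -36, 0, 0]
    - [-1, -9, -36, 0, 0]
    - [-1, -9, -36, 0, 0]
    - [-1, -9, -36, 0, 0]
    - [-1, -9, -36, 0, 0]
    - [-1, -9, -36, 0, 0]
    - [-1, -9, -36, 0, 0]
    - [-1, 0, 0, 0, 0]
    - [-1, 0, 0, 0, 0]

```text
time_s: 3.22
eef_pos: [456.1, -220.0, 300.0]
ee_rot: [-0.0, -0.045, 0.999, 0.0]
force: [-0.9, 0.3, -0.4]
grip_width: 0.998
grip_force: 0.0
```

Run:
```python
from h import *
s=sense();w=imaging.calibration('wrist');i=imaging.capture('wrist');cv2.imwrite('pics/w1.png',i)
print(s['time_s'],s['eef_pos'],R.from_quat(s['ee_rot'],scalar_first=True).as_matrix().round(3),s['joints'],s['force'])
T=w['world_to_cam'];K=w['camera_matrix'];p=T[:3,:3]@[460,-223,155]+T[:3,3];print(K[0,0]*p[0]/-p[2]+K[0,2],K[1,1]*p[1]/p[2]+K[1,2])
```

```text
3.225 [ 456.09583507 -220.04711185  299.96465719] [[-0.996 -0.09  -0.001]
 [-0.09   0.996  0.001]
 [ 0.     0.001 -1.   ]] [-6.81312994e-01  2.30430330e-01  1.42442015e+00  1.34906024e-04
  1.48754624e+00 -2.34257988e+00] [-0.85797935  0.31646983 -0.39887918]
311.18266921644454 225.1090825668939
```

View pics/w1.png

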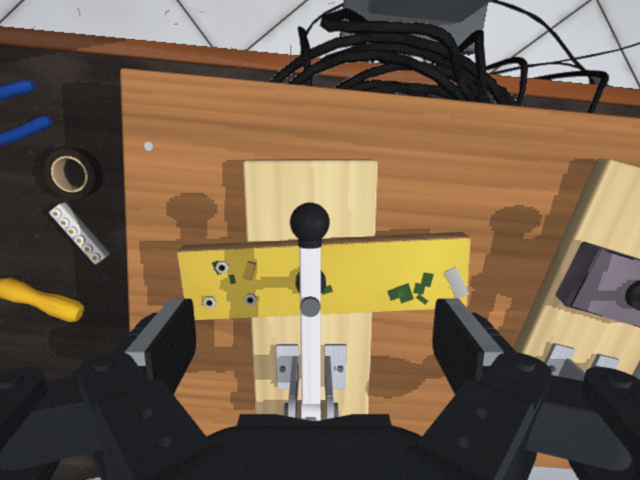

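The wrist view shows the knob at (310,222), within 3 px of the prediction (about 2 mm). The arm runs straight up and down the image, so the yaw is right and the offcut is well below. I'll descend and grip.

apply_moves:
  commands:
    - [-1, -2.7, -3.3, 20, 0]
    - [-1, 0, 0, 25, 0]
    - [-1, 0, 0, 25, 0]
    - [-1, 0, 0, 25, 0]
    - [-1, 0, 0, 25, 0]
    - [-1, 0, 0, 12, 0]
    - [-1, 0, 0, 10, 0]
    - [-1, 0, 0, 0, 0]
    - [0.3, 0, 0, 0, 0]
    - [1, 0, 0, 0, 0]
    - [1, 0, 0, 0, 0]
    - [1, 0, 0, 0, 0]
    - [1, 0, 0, 0, 0]
    - [1, 0, 0, 0, 0]
    - [1, 0, 0, 0, 0]
  newtons: 25

```text
time_s: 5.15
eef_pos: [459.3, -223.2, 158.5]
ee_rot: [0.0, -0.045, 0.999, 0.0]
force: [-1.2, 5.0, 5.5]
grip_width: 0.286
grip_force: 23.8
```

apply_moves:
  commands:
    - [1, -0.2, 0, -8.2, 0]
    - [1, -0.6, 0, -8.2, 0]
    - [1, -1.0, 0, -8.2, 0]
    - [1, -1.4, 0, -8.1, 0]
    - [1, -1.8, 0, -8.0, 0]
    - [1, -2.2, 0, -7.9, 0]
    - [1, 0, 0, 0, 0]

```text
time_s: 6.02
eef_pos: [466.8, -223.1, 207.4]
ee_rot: [0.0, -0.045, 0.999, -0.0]
force: [-0.2, 0.3, -0.5]
grip_width: -0.001
grip_force: 0.0
```

Run:
```python
from h import *
a=imaging.capture('scene');b=imaging.capture('wrist');cv2.imwrite('pics/s2.png',np.hstack([a[100:400,150:550],b[100:400,120:520]]))
import math
d=[(round(-165*(math.cos(t)-math.cos(t+.08)),1)*1,round(-165*(math.sin(t+.08)-math.sin(t)),1)) for t in np.arange(.3,1.45,.08)];print(d)
```

```text
[(-4.4, -12.4), (-5.4, -12.0), (-6.3, -11.6), (-7.2, -11.0), (-8.1, -10.4), (-8.9, -9.7), (-9.6, -9.0), (-10.3, -8.2), (-11.0, -7.4), (-11.5, -6.5), (-12.0, -5.5), (-12.4, -4.5), (-12.7, -3.5), (-13.0, -2.5), (-13.1, -1.5)]
```

View pics/s2.png

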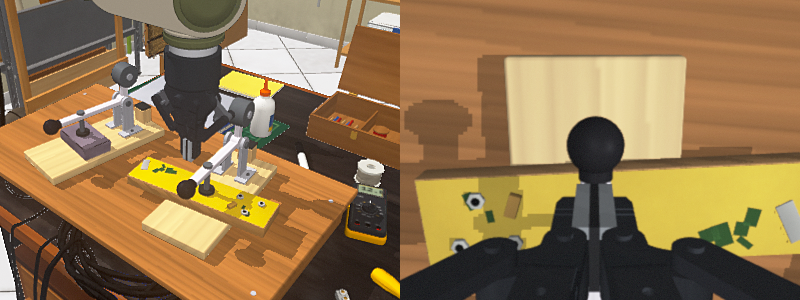

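The grip slipped. The fingers are shut above and behind the ball, and the arm is still closed with the knob at about (315,246) in the wrist image. I'll re-measure the knob from here.

Run:
```python
from h import *
s=sense();c=imaging.calibration('wrist');i=imaging.capture('wrist')
cc=cv2.HoughCircles(cv2.medianBlur(cv2.cvtColor(i,6),5),cv2.HOUGH_GRADIENT,1,50,param1=100,param2=20,minRadius=22,maxRadius=38);print(cc)
for uv in [(315,245)]+[tuple(x[:2]) for x in cc[0]][:2]: print(uv,plane('wrist',uv,155,c))
print('old',plane('top',(396.2,289.4),155)); 
a=imaging.capture('top');k=dark(a,397,289,14,90);print(k,plane('top',k[0],155))
b=imaging.capture('scene');k2=dark(b,336,289,16,90);print(k2[0],tri(ray('top',k[0]),ray('scene',k2[0])),tri(ray('wrist',(315,245),c),ray('scene',k2[0])))
# where do TCP and tip axis project in the wrist image
K=c['camera_matrix'];T=c['world_to_cam']
for z in (3,22):
    p=T[:3,:3]@(s['eef_pos']-[0,0,z])+T[:3,3];print(z,K[0,0]*p[0]/-p[2]+K[0,2],K[1,1]*p[1]/p[2]+K[1,2])
print(s['eef_pos'])
```

```text
[[[314.5 245.5  29. ]
  [  1.5 177.5  22.9]]]
(315, 245) [ 457.6942934 -224.5531787  155.       ]
(np.float32(314.5), np.float32(245.5)) [ 457.98379012 -224.78438176  155.        ]
(np.float32(1.5), np.float32(177.5)) [ 437.09882187 -380.53674474  155.        ]
old [ 460.30098872 -223.00849157  155.        ]
(array([399.70722433, 284.16730038]), array([390, 275,  21,  21, 263], dtype=int32)) [ 470.47820526 -229.82263565  155.        ]
[336.0952381  288.56122449] (array([ 465.90143013, -225.61324526,  152.1687953 ]), np.float64(13.307089617947296)) (array([ 457.49230542, -224.3284195 ,  154.83842093]), np.float64(0.6531754542525966))
3 317.53477858740064 300.751220025167
22 317.131358273016 282.8389381104184
[ 466.37670943 -222.90741494  206.60378547]
```

apply_moves:
  commands:
    - [-1, 4, -0.6, 0, 0]
    - [-1, 4.8, 0, 0, 0]
    - [-1, 0, 0, 0, 0]
    - [-1, 0, 0, 0, 0]
    - [-1, 0, 0, 0, 0]
    - [-1, 0, 0, 12, 0]
    - [-1, 0, 0, 15, 0]
    - [-1, 0, 0, 15, 0]
    - [-1, 0, 0, 10, 0]
    - [-1, 0, 0, 5, 0]
    - [-1, 0, 0, 0, 0]
  newtons: 40

```text
time_s: 7.65
eef_pos: [457.8, -224.3, 149.6]
ee_rot: [-0.0, -0.045, 0.999, 0.0]
force: [-0.1, -0.1, -1.2]
grip_width: 1.003
grip_force: 0.0
```

Run:
```python
from h import *
s=sense();print(s['time_s'],s['eef_pos'],s['force'])
a=imaging.capture('scene');b=imaging.capture('wrist');cv2.imwrite('pics/s3.png',np.hstack([cv2.resize(a[200:350,270:420],(400,400)),b[60:460,120:520]]))
```

```text
7.65 [ 457.75271099 -224.33525225  149.64715508] [-0.12854416 -0.10222173 -1.21108682]
```

View pics/s3.png

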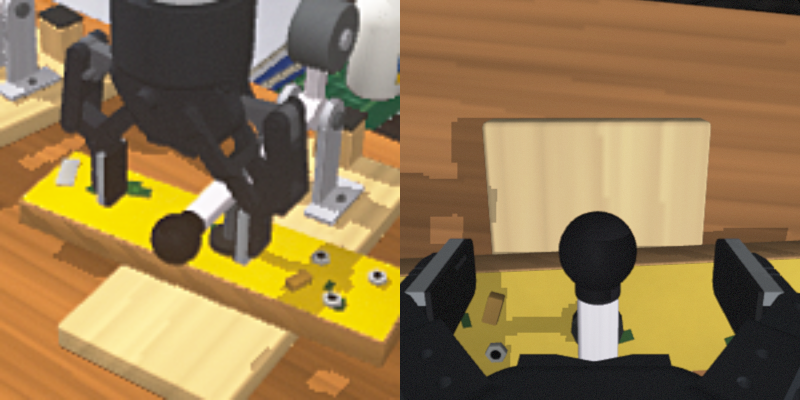

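The wrist view shows the ball at (318,310), centred between the open pads and on the TCP axis. I'll grip with more force and lift more slowly.

apply_moves:
  commands:
    - [0.2, 0, 0, 0, 0]
    - [1, 0, 0, 0, 0]
    - [1, 0, 0, 0, 0]
    - [1, 0, 0, 0, 0]
    - [1, 0, 0, 0, 0]
    - [1, 0, 0, 0, 0]
  newtons: 40

```text
time_s: 8.5
eef_pos: [457.7, -223.3, 150.2]
ee_rot: [-0.0, -0.045, 0.999, 0.001]
force: [-1.1, 7.1, 7.1]
grip_width: 0.328
grip_force: 39.1
```

apply_moves:
  commands:
    - [1, 0, 0, -3, 0]
    - [1, -0.1, 0, -4, 0]
    - [1, -0.4, 0, -5, 0]
    - [1, 0, 0, 0, 0]

```text
time_s: 9.0
eef_pos: [458.1, -223.2, 161.6]
ee_rot: [-0.0, -0.045, 0.999, 0.001]
force: [0.0, 5.0, -1.5]
grip_width: 0.318
grip_force: 39.5
```

apply_moves:
  commands:
    - [1, 0.5, 0, 5, 0]
    - [1, 0, 0, 6, 0]
    - [1, 0, 0, 0, 0]
    - [-0.3, 0, 0, 0, 0]
    - [-0.3, 0, 0, 0, 0]
    - [-0.3, 0, -1, 3, 0]
    - [-0.3, 0, 0, 4, 0]
    - [-0.3, 0, 0, 0, 0]
    - [1, 0, 0, 0, 0]
    - [1, 0, 0, 0, 0]
    - [1, 0, 0, 0, 0]
    - [1, 0, 0, 0, 0]
    - [1, 0, 0, 0, 0]

```text
time_s: 10.62
eef_pos: [457.7, -223.4, 144.3]
ee_rot: [-0.0, -0.045, 0.999, 0.002]
force: [-2.0, 12.1, 8.6]
grip_width: 0.324
grip_force: 39.0
```

apply_moves:
  commands:
    - [1, 0, 0, -3, 0]
    - [1, -0.1, 0, -4, 0]
    - [1, -0.4, 0, -5, 0]
    - [1, 0, 0, 0, 0]

```text
time_s: 11.12
eef_pos: [458.0, -223.3, 155.4]
ee_rot: [-0.001, -0.045, 0.999, 0.002]
force: [0.8, 9.8, -0.5]
grip_width: 0.322
grip_force: 39.5
```

apply_moves:
  commands:
    - [1, -1.0, 1.2, -9.8, 0]
    - [1, -1.6, 0, -9.8, 0]
    - [1, -2.2, 0, -9.7, 0]
    - [1, -2.7, 0, -9.5, 0]
    - [1, 0, 0, 0, 0]

```text
time_s: 11.75
eef_pos: [466.2, -222.5, 195.4]
ee_rot: [0.001, -0.045, 0.999, 0.001]
force: [3.3, 5.8, -2.3]
grip_width: 0.322
grip_force: 39.6
```

Run:
```python
from h import *
a=imaging.capture('scene');cv2.imwrite('pics/s4.png',cv2.resize(a[150:350,250:450],(400,400)))
s=sense();print(s['time_s'],s['eef_pos'],s['grip_width'],s['force'])
```

```text
11.8 [ 466.05546027 -222.4949912   195.07660997] 0.3205017762843749 [ 3.67999866  6.44610534 -2.11086578]
```

View pics/s4.png

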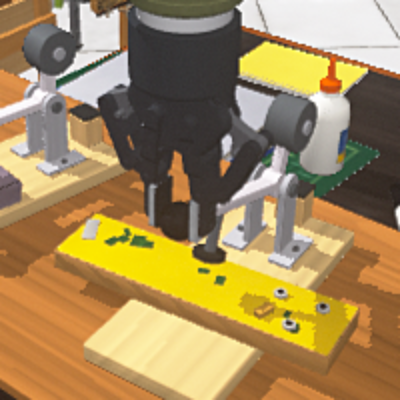

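The arm is swinging up with the ball at about (180,215) between the pads. The hold-down's pad has left the offcut, which hasn't moved. I'll carry on along the arc.

apply_moves:
  commands:
    - [1, -4.5, 0, -12.4, 0]
    - [1, -5.5, 0, -12, 0]
    - [1, -6.4, 0, -11.5, 0]
    - [1, -7.3, 0, -11, 0]
    - [1, -8.2, 0, -10.4, 0]
    - [1, 0, 0, 0, 0]

```text
time_s: 12.55
eef_pos: [498.3, -219.5, 252.6]
ee_rot: [0.001, -0.045, 0.999, 0.001]
force: [2.0, 6.7, -4.3]
grip_width: 0.319
grip_force: 40.5
```

apply_moves:
  commands:
    - [1, -9, 0, -9.7, 0]
    - [1, -9.7, 0, -8.9, 0]
    - [1, -10.4, 0, -8.1, 0]
    - [1, -11, 0, -7.3, 0]
    - [1, -11.6, 0, -6.4, 0]
    - [1, 0, 0, 0, 0]

```text
time_s: 13.3
eef_pos: [549.7, -214.6, 291.9]
ee_rot: [-0.0, -0.046, 0.999, 0.001]
force: [1.6, 7.0, -6.6]
grip_width: 0.318
grip_force: 41.0
```

Run:
```python
from h import *
a=imaging.capture('scene');cv2.imwrite('pics/s5.png',cv2.resize(a[100:350,220:470],(500,500)))
s=sense();print(s['time_s'],s['eef_pos'],s['grip_width'],s['force'])
```

```text
13.35 [ 549.37879258 -214.64104679  291.83706026] 0.319966460413474 [ 2.17572397  7.17036377 -7.48533593]
```

View pics/s5.png

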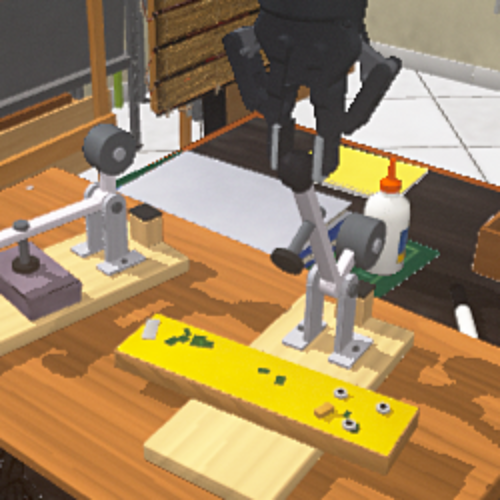

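The arm stands past its balance point with the ball still held at about (297,170). The offcut is in place and the stone arm is closed. I'll finish the arc, release and withdraw upward.

apply_moves:
  commands:
    - [1, -12, 0, -5.4, 0]
    - [1, -12.4, 0, -4.4, 0]
    - [1, -12.7, 0, -3.4, 0]
    - [1, -13, 0, -2.4, 0]
    - [1, 0, 0, 0, 0]
    - [0, 0, 0, 0, 0]
    - [-1, 0, 0, 0, 0]
    - [-1, 0, 0, 0, 0]
    - [-1, 0, 0, 0, 0]
    - [-1, 0, 0, 0, 0]
    - [-1, 0, 0, 0, 0]
    - [-1, 0, 0, -10, 0]
    - [-1, 0, 0, -20, 0]
    - [-1, 0, 0, -25, 0]
    - [-1, 0, 0, -25, 0]
    - [-1, 0, 0, -20, 0]
    - [-1, 0, 0, 0, 0]
    - [-1, 0, 0, 0, 0]

```text
time_s: 15.6
eef_pos: [598.8, -211.3, 407.0]
ee_rot: [-0.001, -0.045, 0.999, 0.0]
force: [-0.5, 0.1, -0.5]
grip_width: 0.998
grip_force: 0.0
```

Run:
```python
from h import *
s=sense();print(s['time_s'],s['eef_pos'],s['grip_width'],s['force'])
a=imaging.capture('scene');t=imaging.capture('top');cv2.imwrite('pics/s6.png',np.hstack([a[80:380,150:500],t[150:450,140:490]]))
```

```text
15.6 [ 598.81178746 -211.3384951   407.02106758] 0.998055054614535 [-0.54009024  0.11591386 -0.53852215]
```

View pics/s6.png

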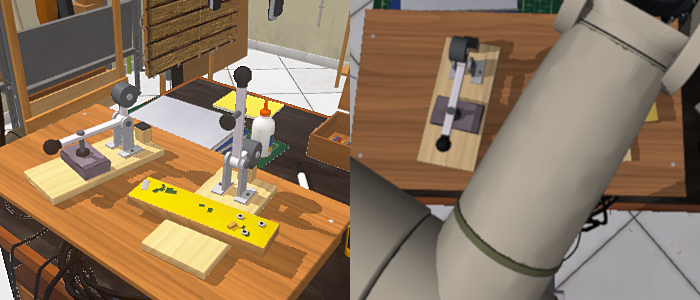

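The wood arm stands upright with its knob at (242,75). The offcut is in place, the stone arm is closed and the gripper is clear.

```bash
python3 -c "
from rig import ctrl
print(ctrl.finish_job())"
```

```text
the job is handed in; nothing more can be done
None
```

The hold-down over the long offcut now stands fully open by itself, with the offcut still in place and the stone hold-down closed; the job was handed in at about 15.7 s, after a first grip slipped off the knob and I took it again lower.

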